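Gauge a sample canister and present the rod for reading

TASK

Take the gauge rod with the orange collar from its rack and push it down the canister's slanted guide tube, without ramming it, until the collar stops against the tube's mouth; then draw it right out again. Finish while holding it still in the gripper over the rod reader, level and in line with the white scale line, its tip straight above the red line and its handle on the side away from the display, clear of the plate by 1 to 5 cm. Leave the green-collared rod and everything else on the bench where it is.

Things in the scene. Friction and masses are not known exactly. Their poses are not given: they have to be found in the camera images.
- rod_grip (a point): Handle centre of the gauge rod to use (orange collar, orange handle end). Straight rigid rod: black flat-sided handle 72 long, 16 wide, 20 high; collar 28 dia, 12 long; steel shaft 8 dia, 95 long, rounded tip. x runs along the rod from tip to handle, y across the 16 width, z up. It starts level on its rack, axis 60 above the table, handle sides free from the collar to 18 past this point
- rod_collar (a point): Centre of the orange collar's stop face (the face towards the tip), on the rod's axis, 47 from rod_grip towards the tip; same axes as rod_grip
- rod_tip (a point): Tip end of the gauge rod's shaft, on its axis, 142 from rod_grip, 95 from the collar's stop face; same axes
- spare_rod: A second gauge rod of the same shape and size but with a GREEN collar and handle end, on its own rack; not to be moved. Origin on its axis at the collar's stop face, x towards its handle
- rack_a: Fixed rack under the orange-collared rod: aluminium base 170 x 50, white posts under shaft and handle end with side lips up to 66 above the table: lift the rod straight up by 25 to clear them. Origin on the table under its centre; x along the rod, to the handle
- rack_b: The same fixed rack, carrying the spare rod
- canister: Fixed steel canister 100 dia, 152 high over its black knob, blue band and lid, on a base plate 110 wide from x = -155 to 50. Origin on the table under the guide tube, 100 ahead of the canister's centre; x is the horizontal direction in which the guide tube rises outwards
- guide_tube: Straight steel tube on the canister, 25 outside, 15 bore, 115 long, rising 35 degrees from level away from the canister, one thin foot beneath. Origin: centre of its open mouth (52 ahead of the canister's origin, 130 above the table). z points out of the tube along its axis: a seated rod has its x along this z. The shaft is shorter than the tube: only the collar on the rim stops it
- reader: Fixed white rod reader, 205 x 90: black scale plate 110 x 44, top 40 above the table, from x = -45 to 65; white centre line along x, red line across it at x = -30; white display block 75 high from x = -82 to -132. Origin on the table; x runs along the white line from the display towards where the handle belongs
- red_line (a point): Middle of the red line, on top of the reader's plate (40 above the table); same axes as the reader
- jar_a: Cork-stoppered glass jar 66 dia, 100 high; bystander, origin at its underside
- jar_b: Cork-stoppered glass jar 66 dia, 100 high; bystander, origin at its underside
- jar_c: Cork-stoppered glass jar 66 dia, 100 high; bystander, origin at its underside
- beaker: Empty white plastic beaker 72 dia, 75 high; bystander, origin at its underside
- weigh_dish: Shallow white ceramic dish 70 dia, 20 high; bystander, origin at its underside
- spatula: Spatula 170 long lying across, blue handle; bystander, origin at its underside
- rod: The whole gauge rod with the orange collar: origin on its axis at the collar's stop face, axes as rod_grip
There are look-alikes about, which are no part of the job. Leave any purple or yellow look-alike of the rod alone.

How it is judged:
On the way, in this order (a step that is already met when the one before it is completed fails the run):
1. the orange-collared rod is in the guide tube with its collar against the mouth (z of rod_collar in the frame of guide_tube between -0.003 and 0.003 m and distance between rod_collar and guide_tube below 0.008 m and angle between the x axis of rod_tip and the z axis of guide_tube, either way round below 0.12 rad), for 0.2 s.
2. the rod is drawn right out of the tube, held by the fingers (z of rod_tip in the frame of guide_tube above 0.005 m and contact force between rod and the fingers above 1 N), for 0.1 s.
At the end, for the whole second after the job is handed in: Orange-collared rod held by the fingers, off the reader, still (under 0.03 m/s): level within 0.12 rad, in line with the scale within 0.2 rad, handle away from the display, tip within 15 mm sideways of the red line's middle and 10 to 60 mm above the plate; spare rod within 20 mm of its start (angle between rod_tip's own x axis and vertical between 1.451 and 1.691 rad and horizontal distance between rod_tip and red_line below 0.015 m and z of rod_tip in the frame of reader between 0.05 and 0.1 m and angle between the x axis of rod_tip and the x axis of reader, either way round below 0.2 rad and x of rod_grip in the frame of reader above 0.08 m and contact force between rod and the fingers above 1 N and contact force between rod and reader below 0.05 N and linear speed of rod below 0.03 m/s and distance of spare_rod from where it was at the start of the episode below 0.02 m); the arm keeps its last pose, push and grip.
It fails at once if the spare rod is moved more than 20 mm (distance of spare_rod from where it was at the start of the episode above 0.02 m).
It fails at once if the rod is rammed into the canister or its tube with more than 40 N (contact force between rod and canister above 40 N).
It fails at once if a bystander is moved more than 30 mm (distance of any of jar_a, jar_b, jar_c, beaker, weigh_dish, spatula from where it was at the start of the episode above 0.03 m).
It also fails if it takes over 53 s, if anything falls off the work surface, if the arm or the gripper's body presses on something with over 40 N, if the wrist force passes 120 N, or if a joint passes its speed limit or range.

ROBOT

A 6-joint arm with a two-finger parallel gripper is mounted at the origin on the work surface. World frame = base frame: x ahead of the robot, y to its left, z up, the work surface at z = 0. Lengths are in m, angles in rad, forces in N, time in s.
With the tool pointing down it reaches from about 0.275 to 0.875 m from the base axis. Payload 12.5 kg.
Tool frame: the origin (TCP) lies at the very end of the fingers, on their centre line; the grasp point (between the pads) lies 19 mm behind it (robot.pinch_z is the y of the grasp point in the tool frame, in m); y points along the fingers, x is the direction in which the jaws open and shut, and the axes are right-handed (so a half turn about y gives the same grasp; the last joint's range is limited). The gripper opens to 85 mm and grips with 20 to 120 N. Pads are 22 mm wide; open, the fingers measure 114 mm over their backs; the gripper's body (76 mm by 85 mm) begins 54 mm behind the grasp point. The pads swing forward as they close: fully open they stand 13 mm farther back than shut.
Start: joints at [-1.251, 0.351, 1.652, -0, 1.139, -0.085], TCP at [0.217, -0.506, 0.231] pointing down, gripper open.
Joint ranges: [-2.75, 2.75], [-0.79, 2.1], [0.01, 2.65], [-1.57, 4.71], [0.07, 3.14], [-2.87, 2.87]. Speed limits (rad/s): [2.22, 2.22, 2.79, 3.14, 3.14, 3.14].

INTERFACE

Orientations are given as a unit quaternion [x, y, z, w].
In Python, from station import robot, cams gives the robot as it stands. The module is installed in compiled form; this text tells all that it offers.
- The arm moves only by the shell command python3 -m pendant 'ROWS' [FORCE]. ROWS is JSON, a list of rows, each a list of 7 numbers: the shift along the tool's x, y, z in m, then the turn, a rotation vector about the tool's x, y, z in rad, then the finger opening in m, from 0 to 0.0854. A call has exactly 10 rows; each row is the pose to reach, as a shift and turn from the pose commanded when the call began, along the tool's axes at that moment; what a row does not reach only later rows make up. A row lasts 1/10 s, in which the tool goes at most 50 mm and 8.59 degrees, less where a joint would pass 70% of its speed; a pose out of reach is approached as far as the arm can. A call with a gripper value outside its range is refused whole. The fingers move at their own pace and stop on an object; FORCE is the grip in N (left out, the last holds). Time passes only in rows, so rows that repeat a pose let the fingers close, or fill a call up. It gives the time, the measured TCP pose, the force and the opening at its end, in the units of the state.
- robot.read_state(): the state, without advancing time (a new reading comes with each control period).
- cams.get_image(name): name is "scene" or "top" or "wrist"; returns a dict with "frame" (400x640x3 uint8, red, green, blue), "mtx" (3x3 intrinsics, pixels), "k1" (the pictures are not rectified: a ray, as slopes to the right and down, at radius r is drawn at 1 + k1 r^2 times it, then the intrinsics apply), "rvec" (rotation vector, rad) and "tvec" (3), from world to camera coordinates, as OpenCV has them. Camera axes: x right, y down, z forward; pixel columns grow to the right and rows downward; lengths in m; the calibration is good to about 2 mm. A picture is of the moment at which its call begins. There is no depth.
- robot.sign_off(): hands the job in, once; it reports no verdict.
The state is a dict: "time": time; "joints": joint angles; "qvel": joint speeds; "effort": joint torques, N m; "position": TCP position; "tool_rot": TCP orientation; "wrist_force": force on the tool from outside, world axes, zero at the start; "torque": the same for the moment, N m; "width": finger opening in m.
Only numpy, scipy, OpenCV 4.12 (cv2) and the standard library are available. Lean on these libraries where they do the work, as an engineer would, in place of code of your own. Each camera call takes 0.05 s, during which the arm holds its last target.

## Working session

There is one attempt and no reset: what is moved stays moved. The work goes in short steps, Python scripts to look and compute and a shell command to move; the robot and the scene stay as the last step left them, time stands still between calls to the robot, and variables do not carry over. Pictures are saved under pics/ and viewed, and the job is handed in when it is done.

```bash
mkdir -p pics
cat > h.py <<'E'
import numpy as np, cv2
from scipy.spatial.transform import Rotation as R
from station import robot, cams
def snap(name,fn):
    d=cams.get_image(name); cv2.imwrite('pics/'+fn+'.png',cv2.cvtColor(d['frame'],cv2.COLOR_RGB2BGR))
    np.savez('pics/'+fn+'.npz',**{k:np.array(v) for k,v in d.items()}); return d
def load(fn): return dict(np.load('pics/'+fn+'.npz'))
def dist(d):
    return np.array([float(d['k1']),0,0,0,0])
def proj(d,P):
    P=np.atleast_2d(np.array(P,float)); Rm=cv2.Rodrigues(np.array(d['rvec'],float))[0]
    c=P@Rm.T+np.array(d['tvec']).ravel(); s=c[:,:2]/c[:,2:]; r2=(s**2).sum(1,keepdims=True)
    s=s*(1+float(d['k1'])*r2); K=np.array(d['mtx']); return s@K[:2,:2].T+K[:2,2]
def ray(d,uv):
    K=np.array(d['mtx'],float); p=cv2.undistortPoints(np.array(uv,float).reshape(-1,1,2),K,dist(d)).reshape(-1,2)
    Rm=cv2.Rodrigues(np.array(d['rvec'],float))[0]; t=np.array(d['tvec'],float).ravel()
    v=np.c_[p,np.ones(len(p))]@Rm; v/=np.linalg.norm(v,axis=1,keepdims=True); return -Rm.T@t, v
def atz(d,uv,z):
    o,v=ray(d,uv); return o+v*((z-o[2])/v[:,2:])
def tri(obs):
    A=0;b=0;L=[]
    for d,uv in obs:
        o,v=ray(d,[uv]); v=v[0]; M=np.eye(3)-np.outer(v,v); A=A+M; b=b+M@o; L.append((o,v))
    X=np.linalg.solve(A,b); return X,[np.linalg.norm((np.eye(3)-np.outer(v,v))@(X-o)) for o,v in L]
E
python3 - <<'E'
from h import *
s=robot.read_state(); print(s['time'],s['position'],s['tool_rot'],s['width'],robot.pinch_z)
for n in ['scene','top','wrist']:
    d=snap(n,n+'0'); print(n,d['mtx'].tolist() if hasattr(d['mtx'],'tolist') else d['mtx'],d['k1'],d['rvec'],d['tvec'],ray(d,[[320,200]]))
E
```

```text
0.0 [ 0.21651332 -0.50521287  0.23074343] [-0.59003597  0.3896399  -0.38896321  0.59054714] 0.08509596184937879 -0.0187
scene [[464.2928907063697, 0.0, 318.66751385898635], [0.0, 464.2928907063697, 204.85897743666732], [0.0, 0.0, 1.0]] 0.04533429563334986 [ 1.13390616  2.58991553 -0.74181831] [ 0.38361708 -0.24224651  1.62790602] (array([1.04119759, 0.44412772, 1.25482333]), array([[-0.39520083, -0.36414481, -0.84333556]]))
top [[514.4894222955344, 0.0, 320.309087412795], [0.0, 514.4894222955344, 200.75162345789334], [0.0, 0.0, 1.0]] -0.03387094980697003 [ 2.14935223 -2.14601304  0.1148728 ] [-0.06393131  0.52421736  1.43597769] (array([ 0.34032702, -0.09082684,  1.48890933]), array([[ 0.1267499 ,  0.01947299, -0.99174355]]))
wrist [[356.679541064679, 0.0, 313.9137747400393], [0.0, 356.679541064679, 194.94345630632756], [0.0, 0.0, 1.0]] -0.011255181819413027 [-2.38397126  1.5720488   0.26125314] [-0.54986694 -0.04181161  0.3810879 ] (array([ 0.29337552, -0.47263624,  0.37399951]), array([[-0.30255083, -0.14788224, -0.94159112]]))
```

View pics/scene0.png

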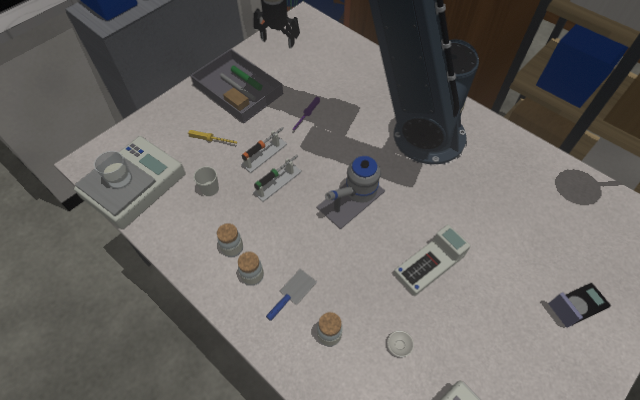

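View pics/top0.png

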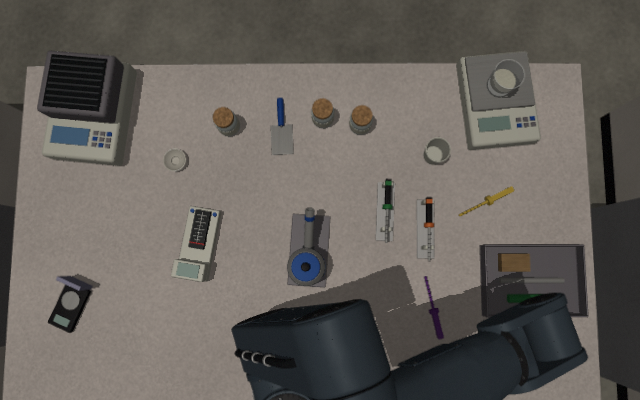

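View pics/wrist0.png

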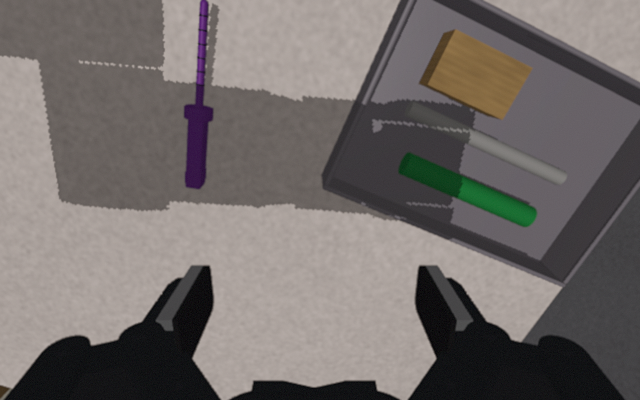

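Run:
```python
import cv2
t=cv2.imread('pics/top0.png'); s=cv2.imread('pics/scene0.png')
c=lambda im,x,y,w,h,f:cv2.resize(im[y:y+h,x:x+w],None,fx=f,fy=f,interpolation=cv2.INTER_CUBIC)
cv2.imwrite('pics/t_rods.png',c(t,360,170,100,100,6))
cv2.imwrite('pics/t_can.png',c(t,260,190,100,100,6))
cv2.imwrite('pics/t_read.png',c(t,160,195,80,100,6))
cv2.imwrite('pics/s_rods.png',c(s,225,115,130,90,6))
cv2.imwrite('pics/s_can.png',c(s,310,145,90,90,6))
cv2.imwrite('pics/s_read.png',c(s,385,220,100,80,6))
```

```text
(no output)
```

View pics/t_rods.png

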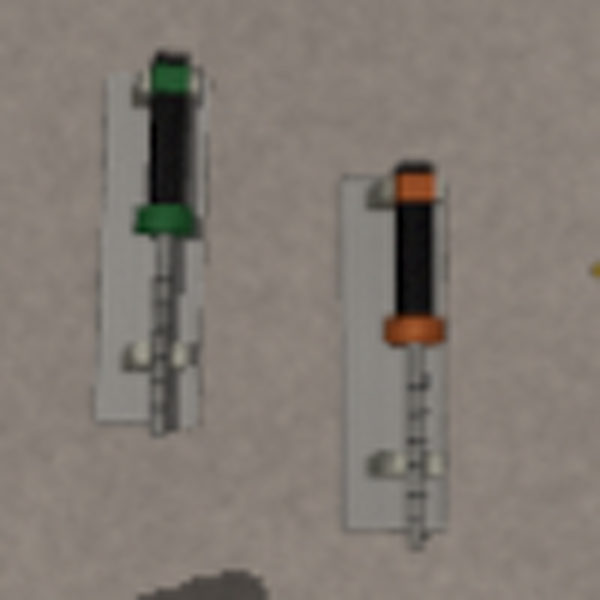

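View pics/t_can.png

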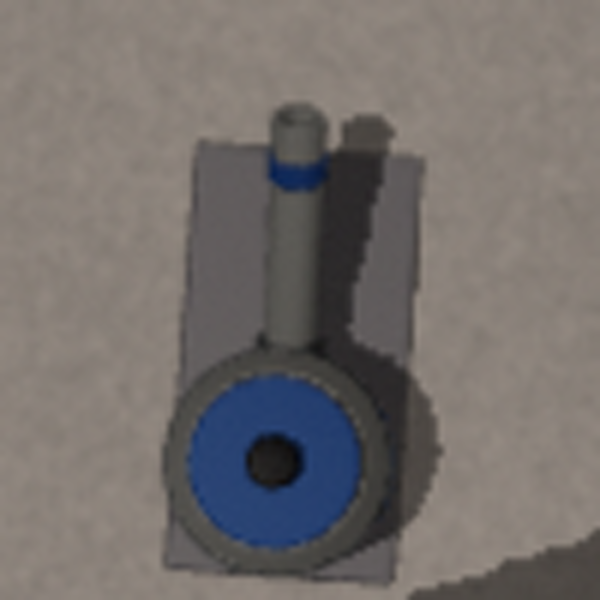

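View pics/t_read.png

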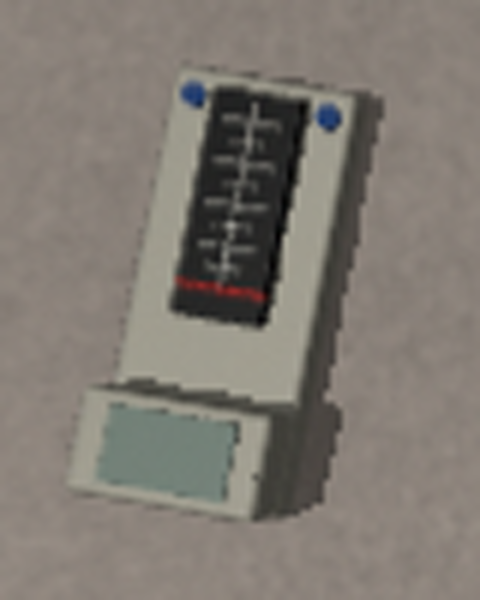

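View pics/s_rods.png

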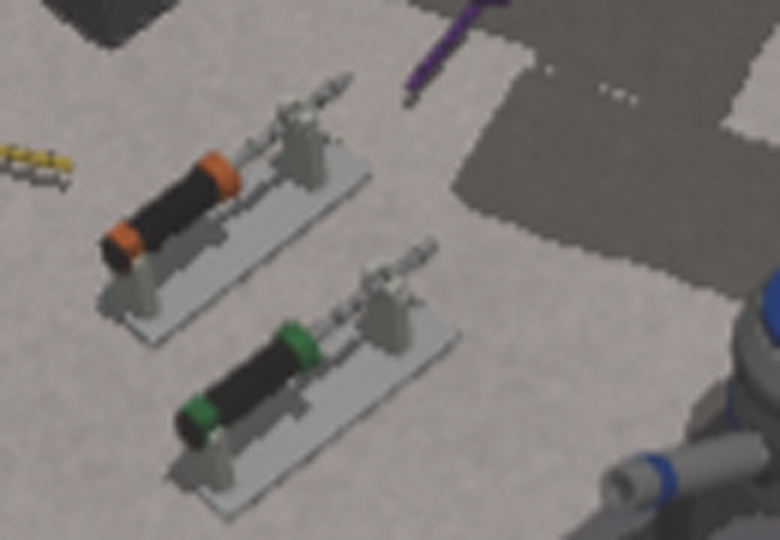

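View pics/s_can.png

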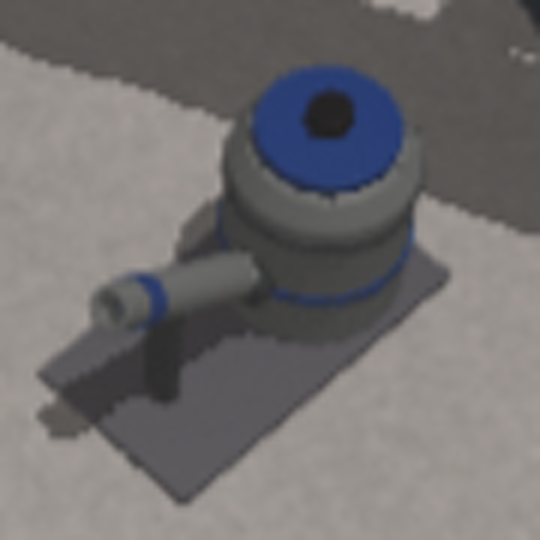

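View pics/s_read.png

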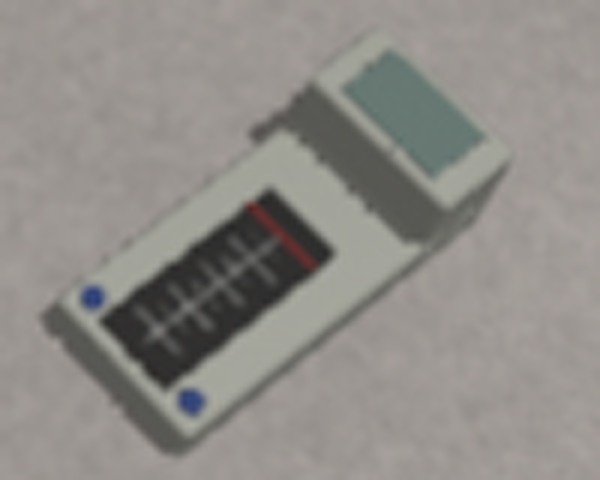

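```bash
cat > m.py <<'E'
from h import *
T=load('top0');S=load('scene0')
def f(c,o): return [(c[0]+.5)/6-.5+o[0],(c[1]+.5)/6-.5+o[1]]
tr=(360,170);tc=(260,190);td=(160,195);sr=(225,115);sc=(310,145);sd=(385,220)
pts={'tip':((417,548),tr,(348,77),sr),'hend':((414,163),tr,(113,255),sr),'colmid':((415,331),tr,(219,174),sr),
'gtip':((158,434),tr,(433,245),sr),'ghend':((172,55),tr,(190,425),sr),
'mouth':((299,116),tc,(116,305),sc),'knob':((274,461),tc,(330,112),sc),
'band':((298,172),tc,(152,297),sc),
'red':((220,289),td,(283,237),sd),'dotL':((194,94),td,(191,402),sd),'dotR':((329,117),td,(92,297),sd),
'pl_a':((212,88),td,(168,387),sd),'pl_b':((308,100),td,(104,321),sd),'pl_c':((266,325),td,(270,190),sd),'pl_d':((170,310),td,(333,252),sd)}
for k,(a,oa,b,ob) in pts.items():
    X,e=tri([(T,f(a,oa)),(S,f(b,ob))]); print(k,X.round(4),np.round(e,4))
E
python3 m.py
```

```text
tip [ 0.3533 -0.363   0.0593] [0.001 0.001]
hend [ 0.5306 -0.3644  0.0638] [0.0016 0.0016]
colmid [ 0.4527 -0.3635  0.0627] [0.0012 0.0012]
gtip [ 0.4057 -0.2452  0.0581] [0.0007 0.0007]
ghend [ 0.5804 -0.2517  0.0675] [0.0024 0.0024]
mouth [ 0.4881 -0.0341  0.133 ] [0.0026 0.0026]
knob [ 0.3376 -0.0257  0.1467] [0.0013 0.0013]
band [ 0.4645 -0.0324  0.1153] [0.0034 0.0034]
red [0.4027 0.2893 0.0381] [0.0016 0.0016]
dotL [0.4964 0.3065 0.0302] [0.0011 0.0011]
dotR [0.4854 0.2408 0.0306] [0.0009 0.0009]
pl_a [0.4993 0.2957 0.0353] [0.0001 0.0001]
pl_b [0.4928 0.2518 0.0321] [0.002 0.002]
pl_c [0.3853 0.2688 0.0346] [0.0028 0.0028]
pl_d [0.3931 0.3119 0.0391] [0.0008 0.0008]
```

```bash
cat >> h.py <<'E'
def pose():
    s=robot.read_state(); return np.array(s['position']),R.from_quat(s['tool_rot']),s
def Rt(yaw,pitch=0,sgn=1):
    # rod x axis level heading yaw (world), raised by pitch; fingers perpendicular, jaws across
    rx=np.array([np.cos(yaw)*np.cos(pitch),np.sin(yaw)*np.cos(pitch),np.sin(pitch)])
    y=np.array([np.cos(yaw)*np.sin(pitch),np.sin(yaw)*np.sin(pitch),-np.cos(pitch)])
    z=-rx*sgn; x=np.cross(y,z); return R.from_matrix(np.c_[x,y,z])
def delta(pos,rot,base=None):
    p,r,s=pose() if base is None else base
    return r.inv().apply(np.array(pos)-p), (r.inv()*rot).as_rotvec()
def show(pos,rot):
    d,w=delta(pos,rot); print('shift',d.round(4),'turn',w.round(4),'steps',np.linalg.norm(d)/.05,np.degrees(np.linalg.norm(w))/8.59)
E
python3 - <<'E'
from h import *
p,r,s=pose(); print(r.as_matrix().round(4))
for sg in (1,-1):
    show([.494,-.3638,.18],Rt(np.radians(-.4),0,sg))
E
```

```text
[[ 3.938e-01 -3.000e-04  9.192e-01]
 [-9.192e-01  8.000e-04  3.938e-01]
 [-8.000e-04 -1.000e+00  1.000e-04]]
shift [-0.0208  0.0509  0.3107] turn [-1.2000e-03 -2.7298e+00 -2.0000e-04] steps 6.31152763243767 18.208001836083245
shift [-0.0208  0.0509  0.3107] turn [ 1.000e-04  4.118e-01 -8.000e-04] steps 6.31152763243767 2.746602497096361
```

```bash
python3 -m pendant '[[0,0,0.04,0,0.1,0,0.06],[-0.005,0.005,0.08,0,0.2,0,0.06],[-0.01,0.01,0.12,0,0.3,0,0.06],[-0.01,0.02,0.16,0,0.41,0,0.06],[-0.015,0.03,0.2,0,0.412,0,0.06],[-0.02,0.04,0.24,0,0.412,0,0.06],[-0.0208,0.045,0.28,0,0.412,-0.001,0.06],[-0.0208,0.051,0.31,0,0.412,-0.001,0.06],[-0.0208,0.051,0.311,0,0.412,-0.001,0.06],[-0.0208,0.051,0.311,0,0.412,-0.001,0.06]]'
python3 - <<'E'
from h import *
snap('wrist','w1')
E
```

```text
time: 1.15
position: [0.4943, -0.3636, 0.1798]
tool_rot: [-0.499, 0.502, -0.501, 0.498]
wrist_force: [-0.3, -0.1, 0.0]
width: 0.0601
```

View pics/w1.png

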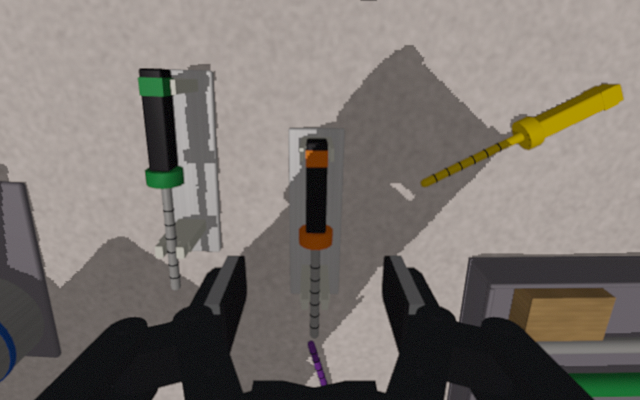

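Run:
```python
from h import *
T=load('top0');S=load('scene0');W=load('w1')
f=lambda c,o:[(c[0]+.5)/6-.5+o[0],(c[1]+.5)/6-.5+o[1]]
for n,a,b,w in [('tip',(417,548),(348,77),(314.5,339)),('hend',(414,163),(113,255),(317,140)),('colmid',(415,331),(219,174),(316,237))]:
    o=[(T,f(a,(360,170))),(W,w),(S,f(b,(225,115)))]
    for q in (o,o[:2],o[1:]):
        X,e=tri(q); print(n,X.round(4),np.round(e,4))
print(atz(W,[[314.5,339],[316,247],[316.5,150]],.06))
print(proj(W,[[.3528,-.3635,.06],[.4475,-.3637,.06],[.494,-.364,.06]]))
```

```text
tip [ 0.3531 -0.3628  0.0613] [0.001  0.0015 0.0017]
tip [ 0.3538 -0.3632  0.0641] [0.0003 0.0003]
tip [ 0.3514 -0.363   0.0595] [0.0013 0.0013]
hend [ 0.5308 -0.3654  0.0621] [0.0012 0.0011 0.0022]
hend [ 0.5317 -0.366   0.0629] [0.0003 0.0003]
hend [ 0.5297 -0.3658  0.0601] [0.0015 0.0015]
colmid [ 0.4525 -0.3645  0.0613] [0.0012 0.0008 0.0016]
colmid [ 0.4534 -0.3649  0.0627] [0.0004 0.0004]
colmid [ 0.4505 -0.3652  0.0583] [0.0006 0.0006]
[[ 0.35019007 -0.3634562   0.06      ]
 [ 0.44295151 -0.36519388  0.06      ]
 [ 0.52354669 -0.36589926  0.06      ]]
[[314.5326982  336.6525823 ]
 [314.14636856 242.00175887]
 [314.18554291 187.70155458]]
```

Run:
```python
from h import *
show([.491,-.365,.042],Rt(np.radians(-.7),0,-1))
```

```text
shift [ 0.0008  0.1381 -0.0028] turn [0.0004 0.0051 0.0008] steps 2.763204308617156 0.034581035532214366
```

```bash
python3 -m pendant '[[0.001,0.035,-0.003,0,0.005,0.001,0.06],[0.001,0.07,-0.003,0,0.005,0.001,0.06],[0.001,0.1,-0.003,0,0.005,0.001,0.06],[0.001,0.12,-0.003,0,0.005,0.001,0.06],[0.001,0.132,-0.003,0,0.005,0.001,0.06],[0.001,0.138,-0.003,0,0.005,0.001,0.06],[0.001,0.138,-0.003,0,0.005,0.001,0.06],[0.001,0.138,-0.003,0,0.005,0.001,0.03],[0.001,0.138,-0.003,0,0.005,0.001,0.03],[0.001,0.138,-0.003,0,0.005,0.001,0.03]]'
python3 - <<'E'
from h import *
snap('wrist','w2')
E
```

```text
time: 2.2
position: [0.4916, -0.3653, 0.0431]
tool_rot: [0.497, -0.503, 0.503, -0.497]
wrist_force: [1.0, -0.1, -0.7]
width: 0.0298
```

View pics/w2.png

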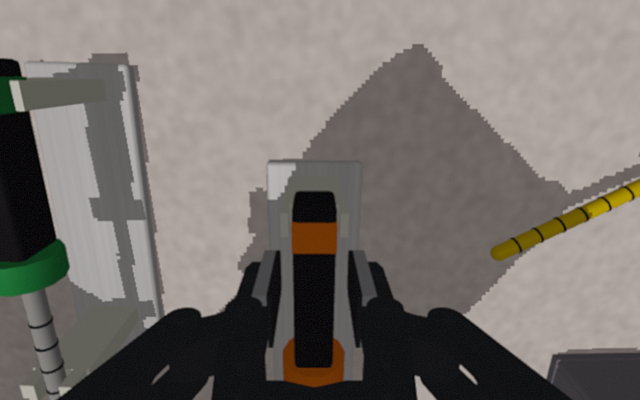

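```bash
python3 -m pendant '[[0,0.001,0,0,0,0,0.01],[0,0.001,0,0,0,0,0.01],[0,0.001,0,0,0,0,0.005],[0,0.001,0,0,0,0,0.005],[0,0.001,0,0,0,0,0.005],[0,0.001,0,0,0,0,0.005],[0,-0.01,0,0,0,0,0.005],[0,-0.03,0,0,0,0,0.005],[0,-0.06,0,0,0,0,0.005],[0,-0.06,0,0,0,0,0.005]]' 80
python3 - <<'E'
from h import *
snap('wrist','w3'); snap('scene','s3')
E
```

```text
time: 3.25
position: [0.4928, -0.3662, 0.1063]
tool_rot: [0.497, -0.501, 0.505, -0.497]
wrist_force: [-0.6, 0.6, -1.3]
width: 0.0149
```

View pics/w3.png

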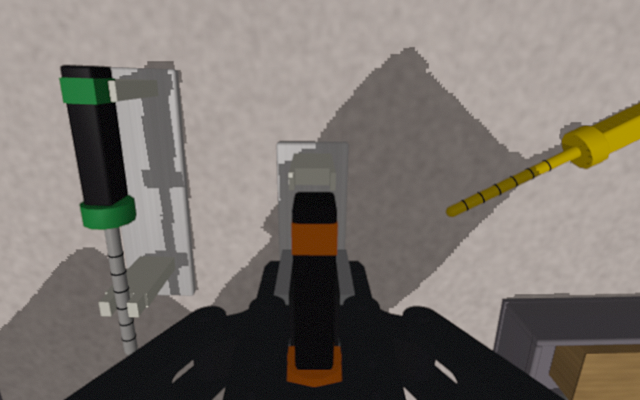

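View pics/s3.png

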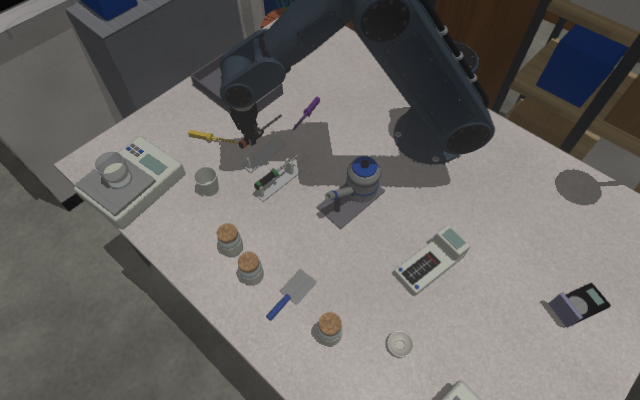

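Run:
```python
from h import *
T=load('top0')
f=lambda c,o:[(c[0]+.5)/6-.5+o[0],(c[1]+.5)/6-.5+o[1]]
print(atz(T,[f((299,116),(260,190))],.13),atz(T,[f((274,461),(260,190))],.152),atz(T,[f((298,172),(260,190))],.12))
m=np.array([.488,-.0345,.13]); yaw=np.radians(-3.2)
Rr=Rt(yaw,np.radians(35),-1); u=Rr.as_matrix()[:,2]; print(u)
for k in (.06,):
    g=m+u*(.142+k); show(g+Rr.apply([0,.0187,-.001]),Rr); print(g+Rr.apply([0,.0187,-.001]))
Rl=Rt(yaw,0,-1); show([.60,-.05,.30],Rl)
```

```text
[[ 0.49009495 -0.03607009  0.13      ]] [[ 0.33836772 -0.02698486  0.152     ]] [[ 0.46610882 -0.03535575  0.12      ]]
[ 0.81787479 -0.0457263   0.57357644]
shift [-0.3227 -0.1272  0.1679] turn [ 0.61    0.0425 -0.0129] steps 7.708357418085707 4.079248478693216
[ 0.66310199 -0.04428972  0.22997072]
shift [-0.3162 -0.1973  0.105 ] turn [-0.0008  0.0437  0.0004] steps 7.74457636749653 0.2915271224257208
```

```bash
python3 -m pendant '[[0,-0.04,0,0,0,0,0.005],[-0.02,-0.08,0,0,0,0,0.005],[-0.06,-0.11,0.02,0.05,0,0,0.005],[-0.1,-0.13,0.04,0.15,0.01,0,0.005],[-0.14,-0.14,0.06,0.25,0.02,0,0.005],[-0.18,-0.14,0.08,0.35,0.03,0,0.005],[-0.22,-0.135,0.1,0.45,0.04,-0.01,0.005],[-0.26,-0.13,0.12,0.55,0.042,-0.013,0.005],[-0.295,-0.127,0.145,0.61,0.0425,-0.013,0.005],[-0.3227,-0.127,0.168,0.61,0.0425,-0.013,0.005]]'
python3 - <<'E'
from h import *
snap('wrist','w4'); snap('scene','s4');snap('top','t4'); print(pose()[:2])
E
```

```text
time: 4.35
position: [0.6619, -0.042, 0.2264]
tool_rot: [0.318, -0.337, 0.643, -0.609]
wrist_force: [-0.1, -1.2, -1.2]
width: 0.0149
(array([ 0.66315521, -0.04262018,  0.22759905]), Rotation.from_matrix(array([[-5.31880124e-02,  5.70095152e-01,  8.19855202e-01],
                            [-9.98584377e-01, -2.99316717e-02, -4.39697366e-02],
                            [-5.27296939e-04, -8.21033259e-01,  5.70880118e-01]])))
```

View pics/w4.png

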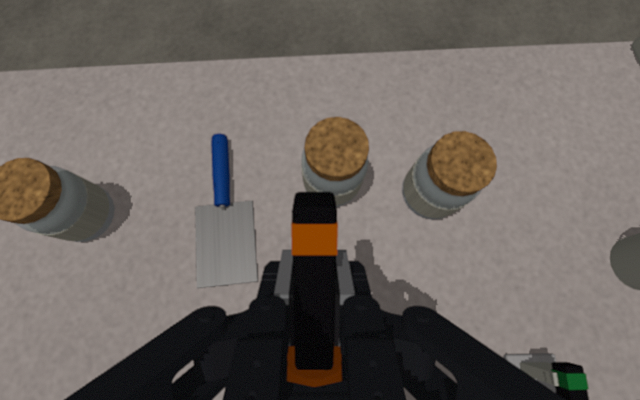

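View pics/s4.png

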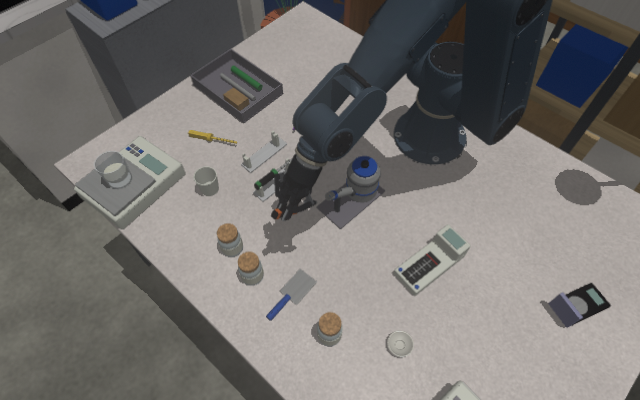

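View pics/t4.png

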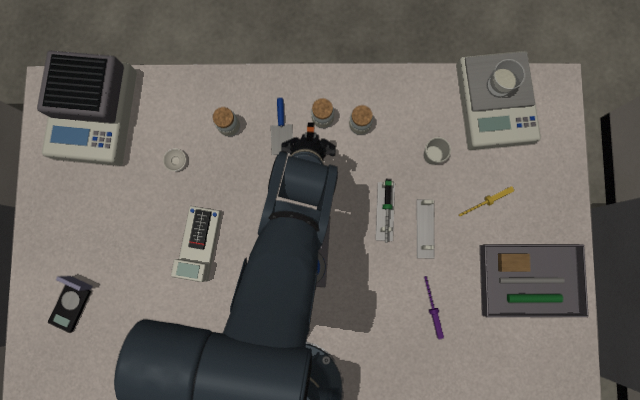

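Run:
```python
import cv2
s=cv2.imread('pics/s4.png')
cv2.imwrite('pics/s4z.png',cv2.resize(s[140:240,260:390],None,fx=6,fy=6,interpolation=cv2.INTER_CUBIC))
from h import *
S=load('s4');p,r,_=pose()
g=p+r.apply([0,-.0187,.001]);u=r.as_matrix()[:,2]
for n,x in (('grip',g),('collar',g-.047*u),('tip',g-.142*u),('mouth',[.488,-.0345,.13]),('mouth2',[.49,-.036,.13])): print(n,np.round(x,4),(proj(S,x)[0]-[260,140]+.5)*6)
show([.40,-.036,.33],Rt(0,0,-1))
```

```text
grip [ 0.6533 -0.0421  0.2435] [139.95904774 421.90768386]
collar [ 0.6148 -0.04    0.2167] [209.81009543 401.18273694]
tip [ 0.5369 -0.0359  0.1625] [338.77625642 362.91267266]
mouth [ 0.488  -0.0345  0.13  ] [410.50517448 337.77726386]
mouth2 [ 0.49  -0.036  0.13 ] [405.40608511 338.56882823]
shift [ 0.0073 -0.2343 -0.1576] turn [-0.6074 -0.0517  0.0157] steps 5.64908646711867 4.067704658839648
```

View pics/s4z.png

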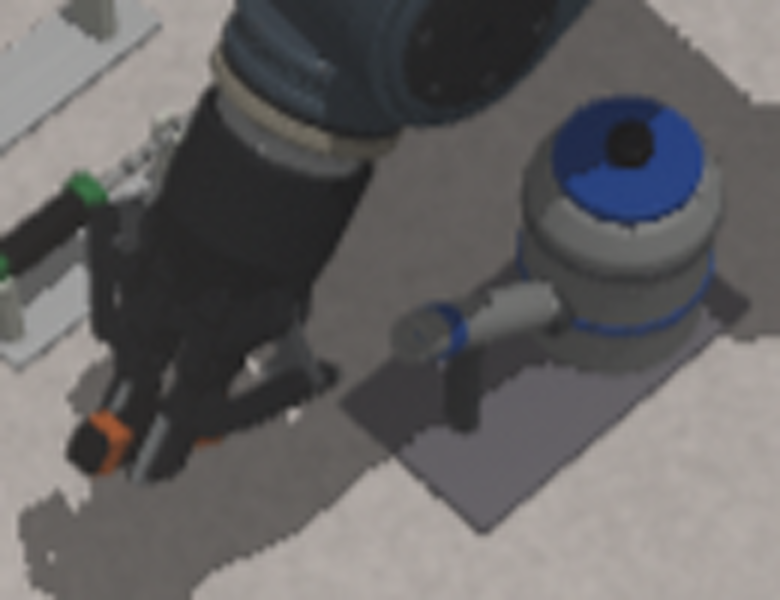

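```bash
python3 -m pendant '[[0,-0.04,-0.015,-0.1,0,0,0.005],[0,-0.08,-0.035,-0.2,-0.01,0,0.005],[0.002,-0.115,-0.055,-0.3,-0.02,0,0.005],[0.004,-0.15,-0.08,-0.4,-0.03,0.01,0.005],[0.006,-0.185,-0.11,-0.5,-0.04,0.01,0.005],[0.007,-0.215,-0.135,-0.6,-0.05,0.015,0.005],[0.007,-0.234,-0.158,-0.607,-0.052,0.016,0.005],[0.007,-0.234,-0.158,-0.607,-0.052,0.016,0.005],[0.007,-0.234,-0.158,-0.607,-0.052,0.016,0.005],[0.007,-0.234,-0.158,-0.607,-0.052,0.016,0.005]]'
python3 - <<'E'
from h import *
snap('wrist','w5'); print(ray(load('w5'),[[320,200]]))
E
```

```text
time: 5.5
position: [0.3999, -0.037, 0.3301]
tool_rot: [0.498, -0.5, 0.501, -0.5]
wrist_force: [0.3, -0.2, -1.5]
width: 0.0147
(array([ 0.48302037, -0.0373329 ,  0.47354673]), array([[-0.33355247, -0.01621229, -0.94259212]]))
```

View pics/w5.png

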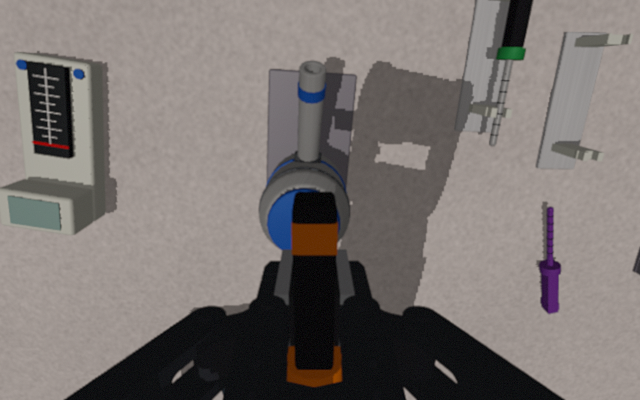

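```bash
python3 -m pendant '[[0.03,0.01,0.03,0,0,0,0.005],[0.06,0.02,0.06,0,0,0,0.005],[0.08,0.03,0.06,0,0,0,0.005],[0.08,0.03,0.06,0,0,0,0.005],[0.08,0.03,0.06,0,0,0,0.005],[0.08,0.03,0.06,0,0,0,0.005],[0.08,0.03,0.06,0,0,0,0.005],[0.08,0.03,0.06,0,0,0,0.005],[0.08,0.03,0.06,0,0,0,0.005],[0.08,0.03,0.06,0,0,0,0.005]]'
python3 - <<'E'
from h import *
snap('wrist','w6'); print(ray(load('w6'),[[320,200]]))
import cv2
for n,(x,y,w,h) in {'w5':(255,50,100,130),'w6':(170,50,170,130)}.items():
    im=cv2.imread(f'pics/{n}.png')[y:y+h,x:x+w]; cv2.imwrite(f'pics/{n}z.png',cv2.resize(im,None,fx=4.5,fy=4.5,interpolation=cv2.INTER_CUBIC))
E
```

```text
time: 6.55
position: [0.4595, -0.1167, 0.3009]
tool_rot: [0.499, -0.5, 0.501, -0.5]
wrist_force: [-0.1, 0.3, -0.9]
width: 0.0144
(array([ 0.54258392, -0.11689204,  0.44436175]), array([[-0.33295068, -0.0170054 , -0.94279089]]))
```

View pics/w6.png

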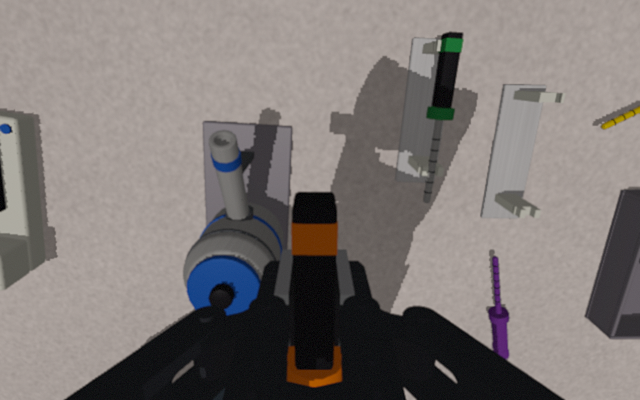

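View pics/w6z.png

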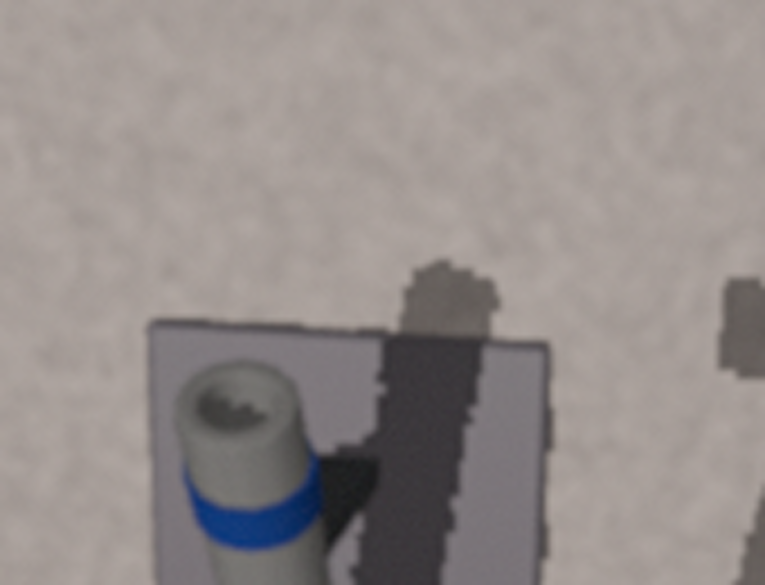

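View pics/w5z.png

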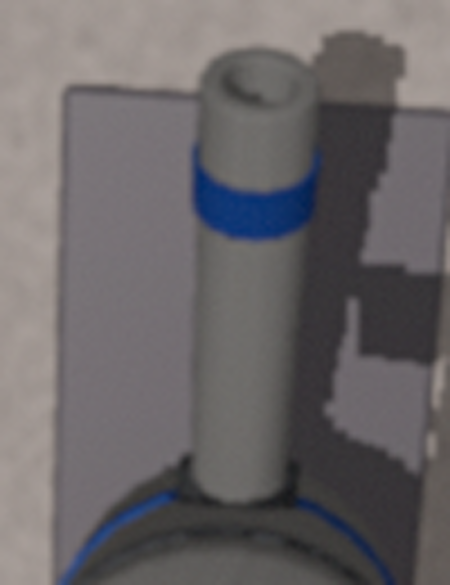

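```bash
cat > m2.py <<'E'
from h import *
from scipy.optimize import least_squares
T=load('top0');S=load('scene0');A=load('w5');B=load('w6')
f=lambda c,o,k:[(c[0]+.5)/k-.5+o[0],(c[1]+.5)/k-.5+o[1]]
a=f((259.5,82),(255,50),4.5);b=f((240,400),(170,50),4.5);t=f((299,116),(260,190),6);s=f((116,305),(310,145),6)
for o in ([(A,a),(B,b)],[(A,a),(B,b),(T,t)],[(A,a),(B,b),(T,t),(S,s)]):
    X,e=tri(o);print('mouth',X.round(4),np.round(e,4))
print('at .13',[atz(d,[q],.13).round(4) for d,q in ((A,a),(B,b),(T,t),(S,s))])
# joint model: canister x,y,yaw ; keypoints
c=[]
def P(q,x,y,z): 
    cc,ss=np.cos(q[2]),np.sin(q[2]); return [q[0]+cc*x-ss*y,q[1]+ss*x+cc*y,z]
obs=[(A,a,(52,0,130)),(B,b,(52,0,130)),(T,t,(52,0,130)),(S,s,(52,0,130)),
 (T,f((274,461),(260,190),6),(-100,0,152)),(S,f((330,112),(310,145),6),(-100,0,152)),(B,(222,293),(-100,0,152))]
fu=lambda q:np.concatenate([(proj(d,P(q,*np.array(k)/1000.))[0]-uv) for d,uv,k in obs])
r=least_squares(fu,[.44,-.03,0.]);print(r.x,np.degrees(r.x[2]),r.fun.reshape(-1,2).round(1).tolist()); print(P(r.x,.052,0,.13))
# axis line: tube edges in w5
E
python3 m2.py
```

```text
mouth [ 0.4889 -0.0359  0.1271] [0. 0.]
mouth [ 0.4894 -0.0362  0.1297] [0.0006 0.0004 0.0007]
mouth [ 0.4885 -0.0354  0.1307] [0.0006 0.0017 0.0017 0.0039]
at .13 [array([[ 0.4888, -0.0359,  0.13  ]]), array([[ 0.4894, -0.0366,  0.13  ]]), array([[ 0.4901, -0.0361,  0.13  ]]), array([[ 0.4851, -0.0333,  0.13  ]])]
[ 0.43877519 -0.03327629 -0.05722487] -3.278743511779641 [[0.4, -2.2], [-0.5, -1.5], [0.1, -0.2], [-2.1, 0.6], [0.2, -0.2], [-1.1, -1.2], [-0.8, 5.7]]
[np.float64(0.4906900752068238), np.float64(-0.03625036126107678), 0.13]
```

```bash
cat >> m2.py <<'E'
print('---')
m=np.array([.4891,-.0361,.13])
for yaw in (-5,-4,-3,-2):
    u=Rt(np.radians(yaw),np.radians(35),-1).as_matrix()[:,2]
    out=[]
    for d,o in ((A,(255,50)),(B,(170,50))):
        q=proj(d,[m-u*L for L in (0,.03,.06,.09)]); out.append(((q-np.array(o)+.5)*4.5).round(0).tolist())
    print(yaw,out)
p,r,_=pose();print(p,r.as_matrix().round(3).tolist())
E
python3 m2.py | sed -n '/---/,$p'
python3 - <<'E'
import cv2
im=cv2.imread('pics/w6.png')[120:230,180:300]; cv2.imwrite('pics/w6y.png',cv2.resize(im,None,fx=5,fy=5,interpolation=cv2.INTER_CUBIC))
E
```

```text
---
-5 [[[261.0, 81.0], [252.0, 202.0], [244.0, 308.0], [237.0, 400.0]], [[238.0, 402.0], [257.0, 504.0], [274.0, 592.0], [289.0, 669.0]]]
-4 [[[261.0, 81.0], [254.0, 202.0], [248.0, 308.0], [242.0, 401.0]], [[238.0, 402.0], [259.0, 504.0], [278.0, 592.0], [294.0, 669.0]]]
-3 [[[261.0, 81.0], [256.0, 202.0], [251.0, 308.0], [247.0, 401.0]], [[238.0, 402.0], [261.0, 504.0], [282.0, 592.0], [299.0, 670.0]]]
-2 [[[261.0, 81.0], [258.0, 203.0], [255.0, 308.0], [253.0, 401.0]], [[238.0, 402.0], [263.0, 504.0], [285.0, 592.0], [305.0, 670.0]]]
[ 0.45954781 -0.1167407   0.30086894] [[-0.002, 0.003, 1.0], [-1.0, -0.0, -0.002], [0.0, -1.0, 0.003]]
```

View pics/w6y.png

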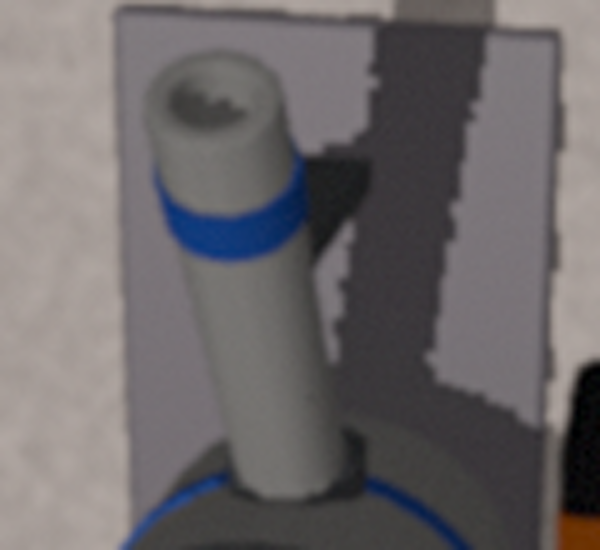

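```bash
cat > ins.py <<'E'
from h import *
import sys
m=np.array([.4891,-.0361,.1297]); yaw=np.radians(-3.6)
Rr=Rt(yaw,np.radians(35),-1); u=Rr.as_matrix()[:,2]
def tgt(k,off=(0,0,0)): return m+u*(.142+k)+Rr.apply([0,.0187,-.001])+np.array(off)
def insert_frame():
    p,r,s=pose(); g=p+r.apply([0,-.0187,.001]); uu=r.as_matrix()[:,2]
    tip=g-.142*uu; col=g-.047*uu
    M=Rr.as_matrix().T
    return M@(tip-m),M@(col-m),np.degrees((Rr.inv()*r).as_rotvec())
if __name__=='__main__':
    k=float(sys.argv[1]); print(tgt(k)); show(tgt(k),Rr); print(*[x.round(4) for x in insert_frame()])
E
python3 ins.py .03
```

```text
[ 0.63960331 -0.04556887  0.21246343]
shift [-0.0716  0.089   0.1796] turn [ 0.6073  0.0587 -0.0185] steps 4.256803833087878 4.0713977593791935
[ 0.0909 -0.2499 -0.0267] [ 0.0851 -0.1958  0.0511] [-34.7949  -3.3652   1.0593]
```

```bash
python3 -m pendant '[[0,0,0.04,0.05,0,0,0.005],[-0.01,0,0.08,0.15,0.01,0,0.005],[-0.03,0,0.12,0.28,0.02,-0.005,0.005],[-0.05,0.02,0.15,0.4,0.04,-0.01,0.005],[-0.0716,0.05,0.18,0.5,0.05,-0.015,0.005],[-0.0716,0.08,0.18,0.607,0.0587,-0.0185,0.005],[-0.0716,0.089,0.1796,0.607,0.0587,-0.0185,0.005],[-0.0716,0.089,0.1796,0.607,0.0587,-0.0185,0.005],[-0.0716,0.089,0.1796,0.607,0.0587,-0.0185,0.005],[-0.0716,0.089,0.1796,0.607,0.0587,-0.0185,0.005]]'
python3 ins.py 0
python3 - <<'E'
from h import *
from ins import *
d=snap('scene','s7'); 
import cv2
s=cv2.imread('pics/s7.png')
cv2.imwrite('pics/s7z.png',cv2.resize(s[150:240,270:390],None,fx=6,fy=6,interpolation=cv2.INTER_CUBIC))
p,r,_=pose();g=p+r.apply([0,-.0187,.001]);v=r.as_matrix()[:,2]
for n,x in (('grip',g),('collar',g-.047*v),('tip',g-.142*v),('mouth',m)): print(n,np.round(x,4),(proj(d,x)[0]-[270,150]+.5)*6)
E
```

```text
time: 7.6
position: [0.6408, -0.0463, 0.2146]
tool_rot: [0.316, -0.336, 0.647, -0.607]
wrist_force: [0.5, -0.4, -1.0]
width: 0.0147
[ 0.61507724 -0.04402582  0.19525613]
shift [-0.0006  0.001  -0.0323] turn [-0.0016 -0.0003  0.0004] steps 0.6458751645046774 0.010826089873609387
[ 0.0006 -0.0009  0.0322] [ 0.0006 -0.001   0.1272] [ 0.0891  0.0154 -0.0218]
grip [ 0.6307 -0.0456  0.2302] [113.49780434 340.36043835]
collar [ 0.5923 -0.0431  0.2032] [181.50886047 321.5259406 ]
tip [ 0.5147 -0.0382  0.1486] [307.29585382 286.68494086]
mouth [ 0.4891 -0.0361  0.1297] [346.49968645 277.63749618]
```

View pics/s7z.png

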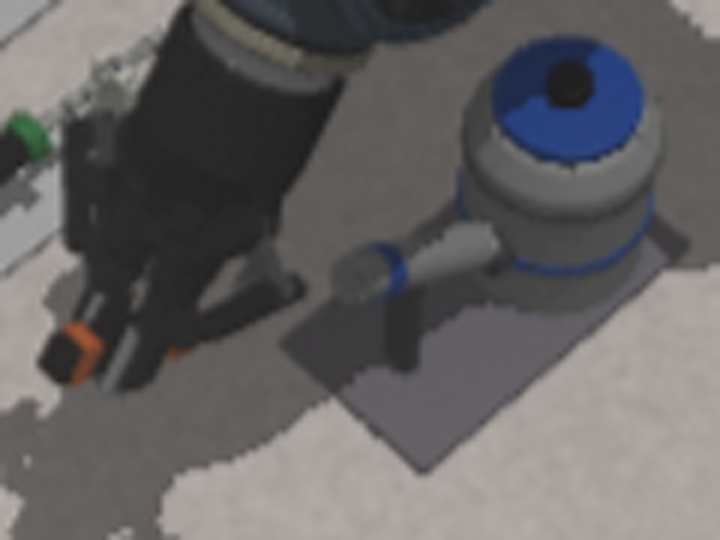

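Run:
```python
from h import *
snap('wrist','w7')
ims=[cv2.imread(f'pics/{n}.png')[180:400,270:360] for n in ('w2','w3','w6','w7')]
cv2.imwrite('pics/cmp.png',cv2.resize(np.hstack(ims),None,fx=2.2,fy=2.2,interpolation=cv2.INTER_CUBIC))
W=load('w7');p,r,_=pose()
def pr(off,pitch=0):
    q=R.from_rotvec([pitch,0,0]).apply(np.array(off)/1000.)
    return proj(W,p+r.apply([0,-.0187,.001]+q))[0].round(1)
for o in ((0,-10,37),(0,10,37),(0,-10,33),(0,-10,20),(0,-10,-35),(0,-14,-35),(0,-14,-47)):
    print(o,pr(o),pr(o,.035))
for n in ('w2','w3','w5','w6','w7'):
    hsv=cv2.cvtColor(cv2.imread(f'pics/{n}.png'),cv2.COLOR_BGR2HSV)
    mk=(hsv[...,0]<18)&(hsv[...,1]>150)&(hsv[...,2]>70)
    col=np.where(mk[:,308:322].mean(1)>.5)[0]; print(n,col.min(),col[col<300].max(),col[col>300].min(),col[col>300].max(), [ (np.where(mk[y,250:380])[0]+250)[[0,-1]].tolist() for y in (225,240,250,375)])
```

```text
(0, -10, 37) [313.4 214.6] [313.4 217.1]
(0, 10, 37) [313.4 195.8] [313.4 196.1]
(0, -10, 33) [313.4 225.3] [313.4 227.6]
(0, -10, 20) [313.4 258.4] [313.4 260.2]
(0, -10, -35) [313.4 376.9] [313.4 375.2]
(0, -14, -35) [313.4 384.9] [313.4 383.3]
(0, -14, -47) [313.4 407.3] [313.4 404.6]
w2 223 253 368 386 [[292, 336], [292, 336], [292, 335], [284, 342]]
w3 224 254 370 386 [[292, 337], [292, 336], [292, 336], [287, 341]]
w5 224 254 370 385 [[292, 337], [293, 336], [292, 336], [287, 341]]
w6 224 254 370 386 [[292, 337], [292, 336], [292, 336], [287, 341]]
w7 224 255 371 385 [[292, 337], [292, 336], [292, 337], [288, 340]]
```

View pics/cmp.png

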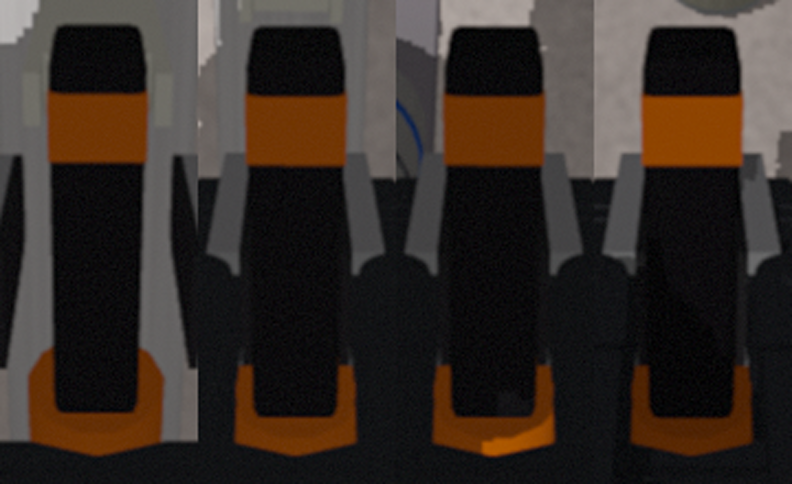

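```bash
python3 -m pendant '[[-0.0006,0,-0.01,0,0,0,0.005],[-0.0006,0,-0.018,0,0,0,0.005],[-0.0006,0,-0.024,0,0,0,0.005],[-0.0006,0,-0.027,0,0,0,0.005],[-0.0006,0,-0.029,0,0,0,0.005],[-0.0006,0,-0.031,0,0,0,0.005],[-0.0006,0,-0.033,0,0,0,0.005],[-0.0006,0,-0.035,0,0,0,0.005],[-0.0006,0,-0.037,0,0,0,0.005],[-0.0006,0,-0.039,0,0,0,0.005]]'
python3 ins.py 0
python3 - <<'E'
from h import *
from ins import *
d=snap('scene','s8'); 
s=cv2.imread('pics/s8.png')
cv2.imwrite('pics/s8z.png',cv2.resize(s[150:240,270:390],None,fx=6,fy=6,interpolation=cv2.INTER_CUBIC))
print(robot.read_state()['wrist_force'],robot.read_state()['torque'])
E
```

```text
time: 8.7
position: [0.6076, -0.0431, 0.1899]
tool_rot: [0.316, -0.337, 0.647, -0.607]
wrist_force: [-0.9, -0.1, -1.2]
width: 0.0145
[ 0.61507724 -0.04402582  0.19525613]
shift [ 0.0005 -0.0001  0.0092] turn [ 0.0005 -0.0002  0.0001] steps 0.18484539429536306 0.00339936623406596
[-0.0005  0.     -0.0092] [-0.0005  0.0001  0.0858] [-0.027   0.0102 -0.0045]
[-0.09610961  0.42092293 -1.06026782] [0.02701362 0.39616852 0.03301096]
```

View pics/s8z.png

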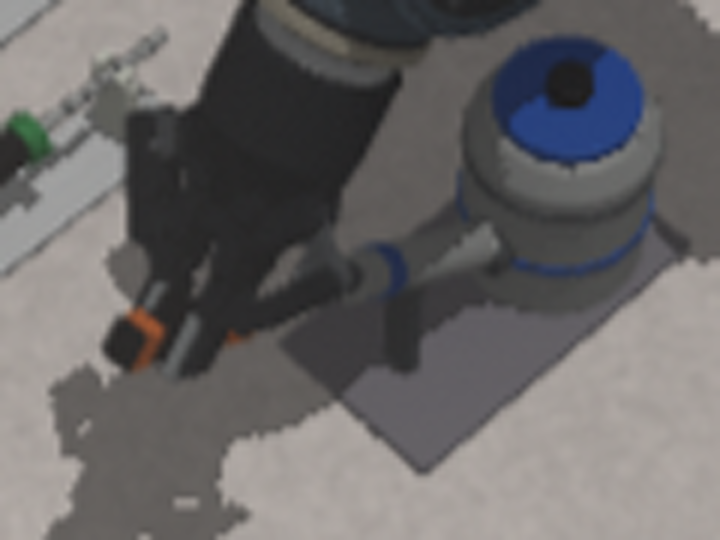

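```bash
python3 -m pendant '[[0,0,-0.003,0,0,0,0.005],[0.0003,0,-0.007,0,0,0,0.005],[0.0005,0,-0.011,0,0,0,0.005],[0.0005,0,-0.015,0,0,0,0.005],[0.0005,0,-0.019,0,0,0,0.005],[0.0005,0,-0.023,0,0,0,0.005],[0.0005,0,-0.027,0,0,0,0.005],[0.0005,0,-0.031,0,0,0,0.005],[0.0005,0,-0.035,0,0,0,0.005],[0.0005,0,-0.039,0,0,0,0.005]]'
python3 ins.py 0
```

```text
time: 9.75
position: [0.5755, -0.0415, 0.1674]
tool_rot: [0.316, -0.337, 0.647, -0.607]
wrist_force: [-0.0, -0.6, -1.2]
width: 0.0146
[ 0.61507724 -0.04402582  0.19525613]
shift [ 0.     -0.0001  0.0484] turn [ 0.0005 -0.0001  0.    ] steps 0.9684624729822702 0.0035967804012777887
[-0.      0.     -0.0484] [-0.      0.0001  0.0466] [-0.0302  0.0061 -0.0027]
```

Free running. Remaining ≈ 46–48 mm; go 38 more, slowing at the end.

```bash
python3 -m pendant '[[0,0,-0.005,0,0,0,0.005],[0,0,-0.01,0,0,0,0.005],[0,0,-0.015,0,0,0,0.005],[0,0,-0.02,0,0,0,0.005],[0,0,-0.025,0,0,0,0.005],[0,0,-0.029,0,0,0,0.005],[0,0,-0.033,0,0,0,0.005],[0,0,-0.036,0,0,0,0.005],[0,0,-0.038,0,0,0,0.005],[0,0,-0.038,0,0,0,0.005]]'
python3 ins.py 0
python3 - <<'E'
from h import *
snap('scene','s9');s=cv2.imread('pics/s9.png')
cv2.imwrite('pics/s9z.png',cv2.resize(s[150:240,270:390],None,fx=6,fy=6,interpolation=cv2.INTER_CUBIC))
E
```

```text
time: 10.75
position: [0.5444, -0.0396, 0.1456]
tool_rot: [0.316, -0.337, 0.647, -0.607]
wrist_force: [0.8, 0.8, -1.0]
width: 0.0149
[ 0.61507724 -0.04402582  0.19525613]
shift [-0.     -0.0001  0.0864] turn [ 0.0009 -0.0003  0.0001] steps 1.7289407179364742 0.006040609035702767
[-0.     -0.     -0.0864] [-0.      0.      0.0086] [-0.0491  0.0156 -0.0064]
```

View pics/s9z.png

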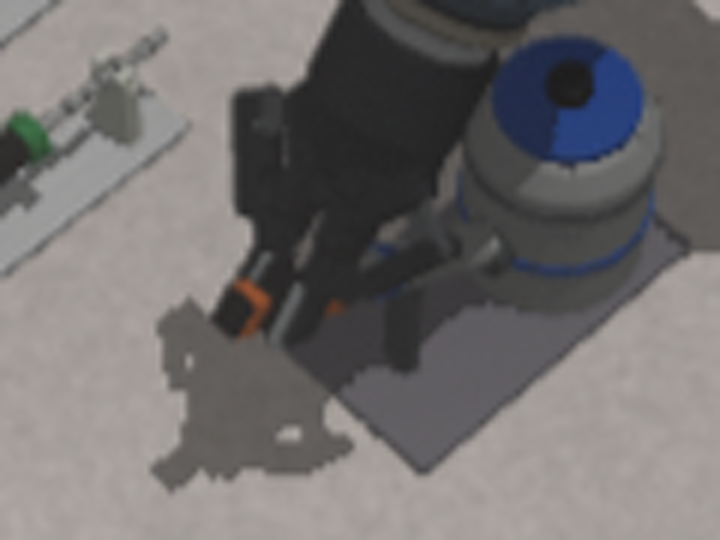

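```bash
python3 -m pendant '[[0,0,-0.001,0,0,0,0.005],[0,0,-0.002,0,0,0,0.005],[0,0,-0.003,0,0,0,0.005],[0,0,-0.004,0,0,0,0.005],[0,0,-0.005,0,0,0,0.005],[0,0,-0.0055,0,0,0,0.005],[0,0,-0.006,0,0,0,0.005],[0,0,-0.0065,0,0,0,0.005],[0,0,-0.007,0,0,0,0.005],[0,0,-0.007,0,0,0,0.005]]'
python3 ins.py 0; python3 -c "
from h import *
p,r,s=pose();print(r.inv().apply(s['wrist_force']))"
```

```text
time: 11.8
position: [0.5389, -0.0392, 0.1418]
tool_rot: [0.316, -0.337, 0.647, -0.607]
wrist_force: [0.1, 0.6, -1.8]
width: 0.0144
[ 0.61507724 -0.04402582  0.19525613]
shift [-0.     -0.0001  0.0932] turn [ 0.0006 -0.0002  0.0001] steps 1.8636466079509313 0.004197235686990705
[-0.     -0.     -0.0932] [-0.      0.      0.0018] [-0.0348  0.009  -0.003 ]
[-0.56420377  1.51292184 -1.02437431]
```

```bash
python3 -m pendant '[[0,0,-0.0005,0,0,0,0.005],[0,0,-0.001,0,0,0,0.005],[0,0,-0.0015,0,0,0,0.005],[0,0,-0.002,0,0,0,0.005],[0,0,-0.002,0,0,0,0.005],[0,0,-0.0025,0,0,0,0.005],[0,0,-0.0025,0,0,0,0.005],[0,0,-0.003,0,0,0,0.005],[0,0,-0.003,0,0,0,0.005],[0,0,-0.003,0,0,0,0.005]]'
python3 ins.py 0; python3 -c "
from h import *
p,r,s=pose();print(r.inv().apply(s['wrist_force']))"
```

```text
time: 12.8
position: [0.5365, -0.0391, 0.1401]
tool_rot: [0.316, -0.337, 0.647, -0.607]
wrist_force: [0.7, 0.4, -0.7]
width: 0.0147
[ 0.61507724 -0.04402582  0.19525613]
shift [-0.     -0.0001  0.0961] turn [ 0.0005 -0.0002  0.0001] steps 1.9223160120070761 0.003874606454851536
[-0.     -0.     -0.0961] [-0.      0.     -0.0011] [-0.0314  0.0103 -0.0038]
[-0.46860984  0.93029879  0.13549835]
```

```bash
python3 -m pendant '[[0,0,-0.0003,0,0,0,0.005],[0,0,-0.0006,0,0,0,0.005],[0,0,-0.0009,0,0,0,0.005],[0,0,-0.0012,0,0,0,0.005],[0,0,-0.0015,0,0,0,0.005],[0,0,-0.0015,0,0,0,0.005],[0,0,-0.0018,0,0,0,0.005],[0,0,-0.002,0,0,0,0.005],[0,0,-0.002,0,0,0,0.005],[0,0,-0.002,0,0,0,0.005]]'
python3 ins.py 0; python3 -c "
from h import *
p,r,s=pose();print(r.inv().apply(s['wrist_force']))"
```

```text
time: 13.8
position: [0.5361, -0.0391, 0.1399]
tool_rot: [0.316, -0.336, 0.647, -0.607]
wrist_force: [7.5, 2.6, 2.5]
width: 0.0145
[ 0.61507724 -0.04402582  0.19525613]
shift [-0.0001  0.0003  0.0965] turn [-0.0021 -0.0001  0.0005] steps 1.9308594784630089 0.01414057943501194
[ 0.0001  0.0002 -0.0966] [ 0.0001  0.     -0.0016] [ 0.1177  0.0073 -0.029 ]
[-3.02390517  2.14637331  7.42482097]
```

```bash
python3 -m pendant '[[0,0,-0.0003,0,0,0,0.005],[0,0,-0.0006,0,0,0,0.005],[0,0,-0.001,0,0,0,0.005],[0,0,-0.001,0,0,0,0.005],[0,0,-0.001,0,0,0,0.005],[0,0,-0.001,0,0,0,0.005],[0,0,-0.001,0,0,0,0.005],[0,0,-0.001,0,0,0,0.005],[0,0,-0.001,0,0,0,0.005],[0,0,-0.001,0,0,0,0.005]]'
python3 ins.py 0
python3 - <<'E'
from h import *
p,r,s=pose();print(r.inv().apply(s['wrist_force']),s['torque'])
snap('scene','s10');snap('wrist','w10')
s=cv2.imread('pics/s10.png');w=cv2.imread('pics/w10.png')
cv2.imwrite('pics/s10z.png',np.hstack([cv2.resize(s[170:230,290:370],None,fx=6.5,fy=6.5,interpolation=cv2.INTER_CUBIC),cv2.resize(w[180:400,270:360],(160,390))]))
E
```

```text
time: 14.8
position: [0.536, -0.0392, 0.14]
tool_rot: [0.315, -0.335, 0.647, -0.608]
wrist_force: [10.8, 3.2, 3.4]
width: 0.0144
[ 0.61507724 -0.04402582  0.19525613]
shift [-0.0002  0.0005  0.0966] turn [-0.0036 -0.0001  0.0007] steps 1.93120281513183 0.02468080091066758
[ 0.0001  0.0004 -0.0966] [ 0.0001  0.     -0.0016] [ 0.2075  0.0081 -0.0427]
[-3.88577236  3.30774672 10.55009313] [ 0.4752971  -1.33658306  0.20253645]
```

View pics/s10z.png

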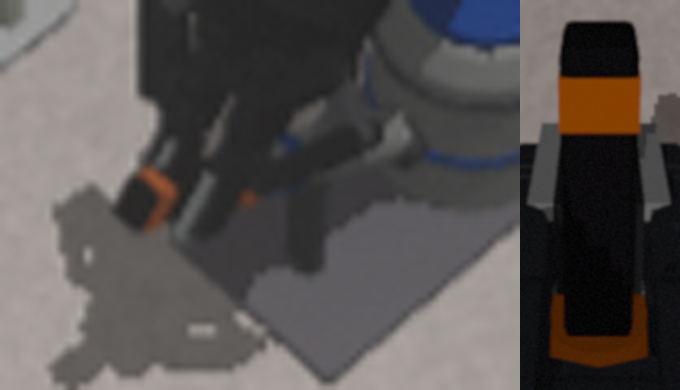

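```bash
python3 -m pendant '[[0,0,0.003,0,0,0,0.005],[0,0,0.008,0,0,0,0.005],[0,0,0.015,0,0,0,0.005],[0,0,0.025,0,0,0,0.005],[0,0,0.035,0,0,0,0.005],[0,0,0.045,0,0,0,0.005],[0,0,0.055,0,0,0,0.005],[0,0,0.065,0,0,0,0.005],[0,0,0.075,0,0,0,0.005],[0,0,0.083,0,0,0,0.005]]'
python3 ins.py 0
```

```text
time: 15.9
position: [0.602, -0.0432, 0.1859]
tool_rot: [0.316, -0.337, 0.646, -0.607]
wrist_force: [0.3, 0.5, -1.6]
width: 0.0148
[ 0.61507724 -0.04402582  0.19525613]
shift [ 0.     -0.0002  0.0161] turn [ 0.0013 -0.0001 -0.    ] steps 0.32189504432580923 0.008701402929866053
[-0.      0.     -0.0161] [-0.      0.0002  0.0789] [-0.0744  0.0072  0.0016]
```

```bash
python3 -m pendant '[[0,0,0.007,0,0,0,0.005],[0,0,0.015,0,0,0,0.005],[0,0,0.025,0,0,0,0.005],[0,0,0.035,0,0,0,0.005],[0,0,0.045,0,0,0,0.005],[0,0,0.055,0,0,0,0.005],[0,0,0.06,0,0,0,0.005],[0,0,0.06,0,0,0,0.005],[0,0,0.06,0,0,0,0.005],[0,0,0.06,0,0,0,0.005]]'
python3 ins.py 0
python3 - <<'E'
from h import *
snap('scene','s11');snap('wrist','w11')
s=cv2.imread('pics/s11.png');w=cv2.imread('pics/w11.png')
cv2.imwrite('pics/s11z.png',np.hstack([cv2.resize(s[150:240,260:380],None,fx=4.5,fy=4.5,interpolation=cv2.INTER_CUBIC),cv2.resize(w[180:400,270:360],(160,405))]))
E
```

```text
time: 16.9
position: [0.6507, -0.0462, 0.2199]
tool_rot: [0.316, -0.337, 0.646, -0.607]
wrist_force: [0.6, -0.1, -1.6]
width: 0.0144
[ 0.61507724 -0.04402582  0.19525613]
shift [ 0.     -0.0002 -0.0433] turn [ 0.0013 -0.0002 -0.    ] steps 0.8669929277308194 0.008691579683082559
[-0.0001  0.0001  0.0434] [-0.      0.0002  0.1384] [-0.0738  0.0113  0.0028]
```

View pics/s11z.png

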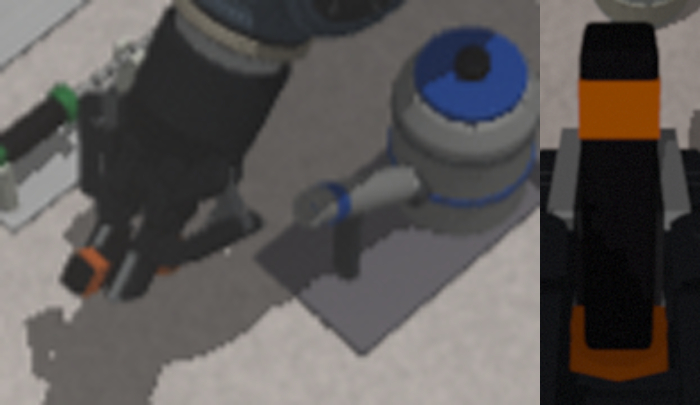

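Run:
```python
import cv2
s=cv2.imread('pics/w5.png'); cv2.imwrite('pics/w5r.png',cv2.resize(s[45:240,0:115],None,fx=3,fy=3,interpolation=cv2.INTER_CUBIC))
```

```text
(no output)
```

View pics/w5r.png

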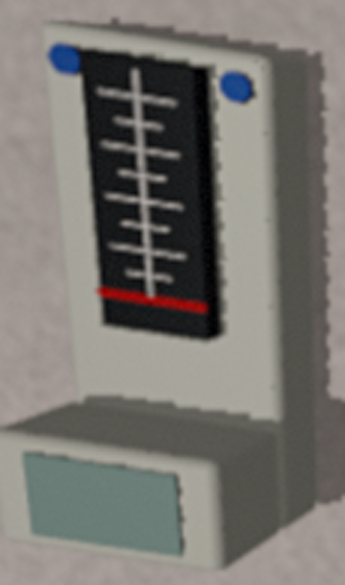

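Run:
```python
from h import *
A=load('w5');T=load('top0');S=load('scene0')
f=lambda c,o,k:[(c[0]+.5)/k-.5+o[0],(c[1]+.5)/k-.5+o[1]]
ra=f((152.5,300),(0,45),3);rt=f((220,289),(160,195),6);rs=f((283,237),(385,220),6)
la=f((135,69),(0,45),3);lt=f((255,103),(160,195),6);ls=f((150,337),(385,220),6)
for n,a,t,s in (('red',ra,rt,rs),('lineend',la,lt,ls)):
    X,e=tri([(A,a),(T,t)]);print(n,X.round(4),np.round(e,4)); X,e=tri([(A,a),(T,t),(S,s)]);print(X.round(4),np.round(e,4))
    print([atz(d,[q],.04)[0].round(4) for d,q in ((A,a),(T,t),(S,s))])
for d,a,b in ((A,ra,la),(T,rt,lt),(S,rs,ls)):
    v=np.diff(atz(d,[a,b],.04),axis=0)[0]; print(np.linalg.norm(v),np.degrees(np.arctan2(v[1],v[0])))
```

```text
red [0.4032 0.2871 0.0406] [0.0003 0.0003]
[0.4025 0.2892 0.0378] [0.0002 0.0016 0.0016]
[array([0.4028, 0.2874, 0.04  ]), array([0.4035, 0.2874, 0.04  ]), array([0.4026, 0.2908, 0.04  ])]
lineend [0.4921 0.2739 0.0387] [0.0003 0.0003]
[0.4906 0.2738 0.0416] [0.0022 0.0011 0.0033]
[array([0.4923, 0.2731, 0.04  ]), array([0.4916, 0.2735, 0.04  ]), array([0.4869, 0.2753, 0.04  ])]
0.09062862304517769 -9.116539780762947
0.0892714757052631 -8.96622908550016
0.08570589578142497 -10.419725691903103
```

```bash
cat > rd.py <<'E'
from h import *
red=np.array([.4031,.2874,.04]); Rr=Rt(np.radians(-9.1),0,-1); u=Rr.as_matrix()[:,2]
def tg(h): return red+[0,0,h]+.142*u+Rr.apply([0,.0179,-.002])
for h in (.16,.035): print(tg(h).round(4)); show(tg(h),Rr)
p,r,s=pose(); v=r.as_matrix()[:,2]; g=p+r.apply([0,-.0179,.002]); t=g-.142*v
print('tip-red',((t-red)@Rr.as_matrix()).round(4),'elev',np.degrees(np.arcsin(v[2])),'yaw',np.degrees(np.arctan2(v[1],v[0])))
E
python3 rd.py
```

```text
[0.5413 0.2653 0.1821]
shift [-0.304  -0.0426 -0.1273] turn [-0.6093  0.0929 -0.0293] steps 6.646883108423618 4.115812891524858
[0.5413 0.2653 0.0571]
shift [-0.304   0.0598 -0.1989] turn [-0.6093  0.0929 -0.0293] steps 7.363781661895238 4.115812891524858
tip-red [ 0.3023 -0.1145  0.1729] elev 34.93919160646525 yaw -3.610357358824562
```

```bash
python3 -m pendant '[[0,-0.03,0.01,-0.05,0,0,0.005],[-0.02,-0.06,0,-0.15,0.01,0,0.005],[-0.06,-0.07,-0.02,-0.25,0.03,-0.01,0.005],[-0.1,-0.07,-0.04,-0.35,0.05,-0.015,0.005],[-0.14,-0.07,-0.06,-0.45,0.07,-0.02,0.005],[-0.18,-0.06,-0.08,-0.55,0.09,-0.03,0.005],[-0.22,-0.05,-0.1,-0.609,0.093,-0.0293,0.005],[-0.26,-0.043,-0.12,-0.609,0.093,-0.0293,0.005],[-0.29,-0.043,-0.127,-0.609,0.093,-0.0293,0.005],[-0.304,-0.043,-0.127,-0.609,0.093,-0.0293,0.005]]'
python3 rd.py; python3 -c "
from h import *
snap('wrist','w12');snap('scene','s12');snap('top','t12')"
```

```text
time: 18.0
position: [0.5406, 0.2674, 0.1817]
tool_rot: [-0.46, 0.538, -0.538, 0.459]
wrist_force: [-0.2, -0.6, -1.7]
width: 0.0147
[0.5413 0.2653 0.1821]
shift [ 0.002  -0.0004  0.0011] turn [0.0007 0.002  0.0004] steps 0.04556423871911941 0.01463196535411397
[0.5413 0.2653 0.0571]
shift [0.0019 0.1246 0.0011] turn [0.0007 0.002  0.0004] steps 2.4922984847022365 0.01463196535411397
tip-red [-0.0017 -0.1597 -0.0011] elev -0.03969114942424639 yaw -8.983553566830986
```

View pics/s12.png

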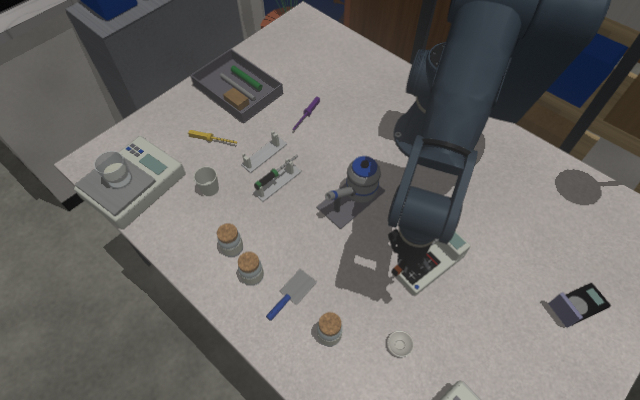

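View pics/w12.png

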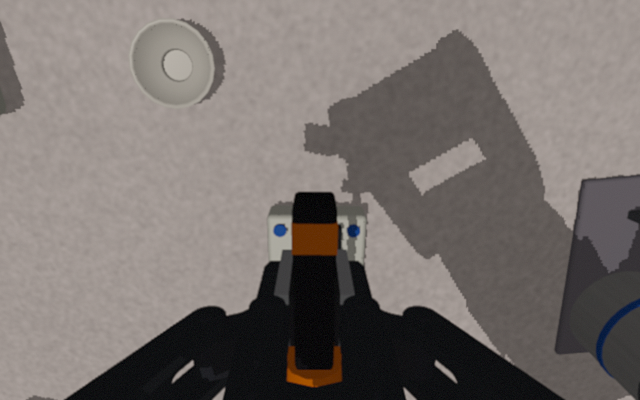

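```bash
python3 -m pendant '[[0.0015,0.02,0.001,0,0.002,0,0.005],[0.0015,0.045,0.001,0,0.002,0,0.005],[0.0015,0.07,0.001,0,0.002,0,0.005],[0.0015,0.09,0.001,0,0.002,0,0.005],[0.0015,0.105,0.001,0,0.002,0,0.005],[0.0015,0.115,0.001,0,0.002,0,0.005],[0.0015,0.121,0.001,0,0.002,0,0.005],[0.0015,0.124,0.001,0,0.002,0,0.005],[0.0015,0.1245,0.001,0,0.002,0,0.005],[0.0015,0.1245,0.001,0,0.002,0,0.005]]'
python3 rd.py
python3 - <<'E'
from h import *
snap('wrist','w13');d=snap('scene','s13');snap('top','t13')
s=cv2.imread('pics/s13.png');t=cv2.imread('pics/t13.png')
cv2.imwrite('pics/z13.png',np.hstack([cv2.resize(s[210:300,370:480],(480,393),interpolation=cv2.INTER_CUBIC),cv2.resize(t[190:290,150:230],(314,393),interpolation=cv2.INTER_CUBIC)]))
E
```

```text
time: 19.15
position: [0.5429, 0.2637, 0.0588]
tool_rot: [0.458, -0.538, 0.539, -0.459]
wrist_force: [-0.2, -0.0, -1.5]
width: 0.0147
[0.5413 0.2653 0.1821]
shift [-0.0014 -0.1233 -0.0016] turn [-0.0016 -0.0021 -0.0005] steps 2.4656660484675474 0.017929131228672967
[0.5413 0.2653 0.0571]
shift [-0.0013  0.0017 -0.0018] turn [-0.0016 -0.0021 -0.0005] steps 0.056042719586531 0.017929131228672967
tip-red [ 0.001  -0.0365  0.0018] elev 0.0942594587966679 yaw -9.217850928175663
```

View pics/z13.png

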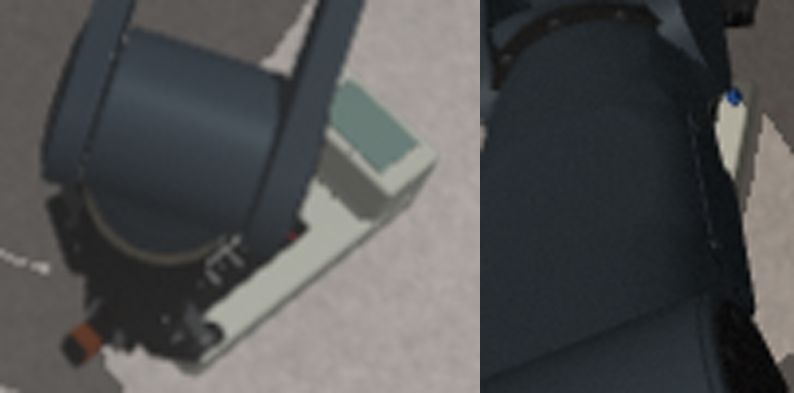

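View pics/w13.png

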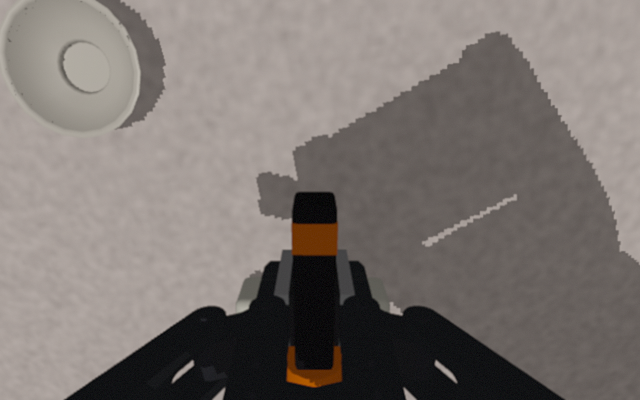

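```bash
python3 -m pendant '[[0,0,0,0,0,0,0.005],[0,0,0,0,0,0,0.005],[0,0,0,0,0,0,0.005],[0,0,0,0,0,0,0.005],[0,0,0,0,0,0,0.005],[0,0,0,0,0,0,0.005],[0,0,0,0,0,0,0.005],[0,0,0,0,0,0,0.005],[0,0,0,0,0,0,0.005],[0,0,0,0,0,0,0.005]]'
python3 rd.py | tail -1
python3 - <<'E'
from h import *
s=robot.read_state();print(np.abs(s['qvel']).max(),s['width'])
a=cv2.imread('pics/top0.png').astype(int);b=cv2.imread('pics/t4.png').astype(int)
S0=cv2.imread('pics/scene0.png');S1=cv2.imread('pics/s13.png')
D=cv2.absdiff(S0,S1).max(2)
for n,(x,y) in dict(jar1=(228,237),jar2=(249,266),jar3=(330,327),beaker=(206,180),dish=(399,344),spat=(290,295),spare=(270,178)).items(): print(n,(D[y-16:y+16,x-16:x+16]>40).sum())
E
```

```text
time: 20.3
position: [0.5426, 0.2635, 0.0583]
tool_rot: [0.458, -0.538, 0.539, -0.458]
wrist_force: [0.2, -0.3, -1.3]
width: 0.0148
tip-red [ 0.0012 -0.0361  0.0015] elev 0.04975831111563372 yaw -9.225790910477434
0.0017665249419774572 0.014840633372422002
jar1 0
jar2 0
jar3 0
beaker 0
dish 0
spat 0
spare 0
```

```bash
python3 -c "
from station import robot
print(robot.sign_off())"
```

```text
the job is handed in; nothing more can be done
None
```

The job is handed in at about 20 s of the 53 s allowed; the hand-in gives no verdict.

- **Insertion:** I took the orange-collared rod from its rack and slid it freely down the guide tube. It came to a hard stop at the expected depth. A further millimetre of commanded push only raised the force along the tube from about 7 N to about 10.5 N, with no more travel, so I take the collar to be on the rim.
- **Withdrawal:** I drew the rod straight out, until its tip was about 43 mm clear of the mouth. It had not slipped in the gripper.
- **Final pose:** These figures come from the arm's pose and the measured grip offset. The tip is within about 2 mm sideways of the red line's middle and about 36 mm above the plate. The rod is level within 0.1° and in line with the scale within about 0.2°. Its handle is on the side away from the display, and the arm is still.
- **Bystanders:** In the last scene picture, the jars, beaker, dish, spatula and green-collared rod show no change from the start.

**Not seen directly:** The arm or fingers hid the rod's tip from all the cameras, both at the tube and at the final pose. The scene camera also placed the tube mouth and the red line 3–4 mm away from where the wrist and top cameras did, so I relied on the wrist and top values.

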